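# Dust off the calibration weight and set it on the balance

## Robot

A 6-joint arm with a two-finger parallel gripper is mounted at the origin on the work surface. World frame = base frame: x ahead of the robot, y to its left, z up, the work surface at z = 0. Lengths are in m, angles in degrees, forces in N, time in s.
With the tool pointing down it reaches from about 0.3 to 0.775 m from the base axis. Payload 14.6 kg.
Tool frame: the origin (TCP) lies at the centre of the arm's flange, where the gripper is bolted on; the fingertips stand 199 mm ahead of it and the grasp point (between the pads) lies 180 mm ahead of it (env.tip_reach is the distance from the TCP to the fingertips, in m); z points along the fingers, y is the line along which they close (so a half turn about z gives the same grasp; the last joint's range is limited). The gripper opens to 94 mm and grips with 3 to 60 N. Pads are 16 mm wide; open, the fingers measure 119 mm over their backs; the gripper's body (75 mm by 177 mm) begins 78 mm behind the grasp point.
Start: joints at [64.08, 17.183, 87.147, -0, 75.671, -3.816], TCP at [0.207, 0.51, 0.405] pointing down, gripper open.
Joint ranges: [-173.82, 173.82], [-45.26, 126.66], [13.44, 144.39], [-59.66, 239.66], [0, 175.72], [-146.38, 146.38]. Speed limits (degrees/s): [127.2, 127.2, 147.25, 180, 180, 180].

## Interface

Orientations are given as a 3x3 rotation matrix whose columns are the frame's x, y, z axes.
In Python, from station import env gives the robot as it stands.
- The arm moves only by the shell command python3 -m jog 'ROWS'. ROWS is text: rows parted by semicolons, each of 7 numbers parted by spaces: the opening, from 0 (shut) to 1 (fully open), then the shift along the tool's x, y, z in units of 30 mm (1.0 is 30 mm), then the turn, a rotation vector about the tool's x, y, z in units of 6 degrees (1.0 is 6 degrees). A call has 1 to 8 rows; each row shifts and turns the commanded pose from where the row before left it, along the tool's axes as they then stand; what a row does not reach is not made up. A row lasts 1/12 s, in which the tool goes at most 41.7 mm and 7.16 degrees, less where a joint would pass 70% of its speed; a pose out of reach is approached as far as the arm can. A call is refused whole if a number of a shift passes 1 or a number of a turn 1, either way. A call with a gripper value outside its range is refused whole. The fingers move at their own pace and stop on an object; the grip force is fixed at half the most. Time passes only in rows, so rows that do not move let the fingers close. It gives the time, the measured TCP pose, the force, the opening and the grip force at its end, in the units of the state.
- env.sense(): the state, without advancing time (a new reading comes with each control period).
- env.get_image(name): name is "side" or "top" or "wrist"; returns (picture, depth): 480x640x3 uint8, red, green, blue; 480x640 float32, m along the optical axis (not along the pixel's ray), 0 where there is no reading.
- env.get_calibration(name): a dict with "K" (3x3 intrinsics, pixels), "R" (3x3) and "t" (3): a world point X has camera coordinates R X + t; the wrist camera has in their place "hand_eye" (4x4, takes a point from camera to tool coordinates, whose origin is the TCP and whose axes are the flange's). Camera axes: x right, y down, z forward; pixel columns grow to the right and rows downward; lengths in m; the calibration is good to about 2 mm. A picture is of the moment at which its call begins: read the wrist's pose just before it. get_calibration takes no time and is no camera call.
- env.job_done(): hands the job in; it is judged then, once.
The state is a dict: "t": time; "qpos": joint angles; "dq": joint speeds; "joint_torque": joint torques, N m; "eef_pos": TCP position; "ee_rot": TCP orientation; "wrist_force": force on the tool from outside, world axes, zero at the start; "wrist_torque": the same for the moment, N m; "gripper_width": finger opening in m; "finger_force": force on a finger pad.
Only numpy, scipy, OpenCV 4.12 (cv2) and the standard library are available. Lean on these libraries where they do the work, as an engineer would, in place of code of your own. Each camera call takes 0.05 s, during which the arm holds its last target. There are 200 camera calls.

## Task

Stand the larger of the two steel weights upright in the middle of the round rubber pad under the air duster's nozzle, then give it a puff: press the duster's cap all the way down and let it spring back up. Then set the weight gently, upright, in the middle of the balance's pan and let go of it. Do not fire the duster unless the weight stands on the pad, do not drop the weight, and leave the smaller weight where it is.

Things in the scene. Friction and masses are not known exactly. Their poses are not given: they have to be found in the camera images.
- weight_large: The larger of two loose bright steel weights, 0.5 kg: upright cylinder 38 mm wide and 53 mm high, then a 16 mm neck and a 25 mm knob; 78 mm tall. Grip the cylinder about 40 mm up. Origin: centre of its underside, z up. Starts on a brown board (190x100x12 mm), 90 mm from the smaller weight, at either end; board left or right of the stand.
- weight_small: The smaller loose steel weight, same shape: 26.6 mm wide, 55 mm tall. Origin: centre of its underside. It stays on the board where it is.
- pad_top (a point): Centre of the upper face of the flat black rubber pad (64 mm wide, no rim) on the fixed grey stand, 20 mm above the table. x points level from the pad towards the duster can, y level to the side, z up. The nozzle's tip is about 97 mm along +x and 141 mm above it. Place and yaw of the stand vary.
- cap_top (a point): Centre of the flat top (34 mm wide) of the duster's white push cap, about 220 mm above the table. The can (66 mm wide) is clamped leaning 35 degrees from vertical, top towards the pad. z points out of the cap along the can's axis, up and towards the pad; y is level. Push along -z; the point moves with the cap. A thin nozzle tube leaves the cap towards the pad, 14 mm below its top.
- bar_mid (a point): Middle of the level steel guard bar (10 mm thick, 200 mm long along its y) that stands about 105 mm straight above the cap on two posts 100 mm to either side and 95 mm further back; fixed to the stand. It stops a gripper that comes straight down on the cap; the way in along the can's axis passes it with the bar about 65 mm off the axis.
- cap (a joint): How far the duster's cap is pushed in along the can's axis: 0 is up, 0.010 m is fully down on a hard stop. Sprung: 2 N to start, 6 N at the bottom; it comes back by itself.
- pan_top (a point): Centre of the upper face of the balance's flat round steel pan, 120 mm wide, 76 mm above the table, z up, y level to the side. The white balance (270x180 mm, display towards the robot) is fixed, left or right of the stand; its place and yaw vary.
Not all that is in view belongs to the job. Leave any pink look-alike of the weight_large alone.

How it is judged (in metres and radians):
On the way, in this order (a step that is already met when the one before it is completed fails the run):
1. the larger weight stands upright and released on the pad, within 14 mm of its centre (horizontal distance between weight_large and pad_top below 0.014 m and z of weight_large in the frame of pad_top below 0.004 m and angle between weight_large's own z axis and vertical below 0.1 rad and linear speed of weight_large below 0.03 m/s and contact force between the fingers and weight_large below 0.1 N), for 0.2 s.
2. the duster's cap is pressed all the way down (8.5 of 10 mm) with the weight on the pad (value of joint cap above 0.0085 m and horizontal distance between weight_large and pad_top below 0.014 m and angle between weight_large's own z axis and vertical below 0.1 rad), for 0.05 s.
3. the cap has sprung back up (value of joint cap below 0.0015 m), for 0.1 s.
At the end, for the whole second after the job is handed in: The larger weight stands upright (within 0.1 rad), at rest and released on the balance's pan, its axis within 20 mm of the pan's centre; the cap is up (within 1.5 mm); the smaller weight still stands within 15 mm of where it was (horizontal distance between weight_large and pan_top below 0.02 m and z of weight_large in the frame of pan_top between -0.004 and 0.004 m and angle between each of weight_large, weight_small's own z axis and vertical below 0.1 rad and linear speed of weight_large below 0.02 m/s and contact force between the fingers and weight_large below 0.1 N and value of joint cap below 0.0015 m and distance of weight_small from where it was at the start of the episode below 0.015 m); the robot touches nothing.
It fails at once if the duster was fired (cap more than half down) without the larger weight on the pad (value of joint cap above 0.006 m and not (horizontal distance between weight_large and pad_top below 0.03 m and z of weight_large in the frame of pad_top below 0.006 m)).
It fails at once if the weight was dropped (falling free by more than about 10 mm) (linear speed of weight_large above 0.45 m/s and contact force between the fingers and weight_large below 0.1 N).
It fails at once if the smaller weight was moved more than 15 mm (distance of weight_small from where it was at the start of the episode above 0.015 m).
It also fails if it takes over 72 s, if anything falls off the work surface, if the arm or the gripper's body presses on something with over 40 N, if the wrist force passes 120 N, or if a joint passes its speed limit or range.

## Working session

There is one attempt and no reset: what is moved stays moved. The work goes in short steps, Python scripts to look and compute and a shell command to move; the robot and the scene stay as the last step left them, time stands still between calls to the robot, and variables do not carry over. Pictures are saved under pics/ and viewed, at most 10 in all, crops included, and the job is handed in when it is done.

```bash
mkdir -p pics; ls
python3 - <<'E'
from station import env
import cv2,numpy as np
for n in("top","side"):
    im,d=env.get_image(n); np.savez(f"pics/{n}0.npz",im=im,d=d)
    cv2.imwrite(f"pics/{n}0.png",im[...,::-1]); c=env.get_calibration(n); print(n,c, (d>0).mean())
s=env.sense();print(s)
E
```

```text
pics
top {'K': array([[440.13784222,   0.        , 318.2239626 ],
       [  0.        , 440.13784222, 232.89969072],
       [  0.        ,   0.        ,   1.        ]]), 'R': array([[ 0.01122723, -0.9999185 ,  0.00607804],
       [-0.99512984, -0.01176835, -0.0978678 ],
       [ 0.09793135, -0.00494966, -0.99518086]]), 't': array([3.82755334e-04, 5.54483506e-01, 9.75137524e-01])} 0.9961393229166666
side {'K': array([[452.66017134,   0.        , 322.90831537],
       [  0.        , 452.66017134, 240.07752801],
       [  0.        ,   0.        ,   1.        ]]), 'R': array([[-0.99063832, -0.13491789, -0.02080579],
       [-0.06828563,  0.62171394, -0.78026204],
       [ 0.11820655, -0.77153674, -0.62510661]]), 't': array([0.54287121, 0.19316891, 0.99341477])} 0.9960904947916667
{'t': 0.1, 'qpos': array([ 6.40804468e+01,  1.72121218e+01,  8.71749963e+01,  1.47595868e-03,
        7.56698775e+01, -3.81557364e+00]), 'dq': array([ 0.02086196, -0.05971328, -0.09801593,  0.03118392,  0.01183073,
       -0.00169397]), 'joint_torque': array([ 2.42863942e-03, -5.32637036e+01, -3.53289127e+01,  7.10079493e-02,
        2.34062446e-02, -4.27278053e-06]), 'eef_pos': array([0.20694674, 0.5095562 , 0.40415896]), 'ee_rot': array([[-9.26500073e-01,  3.76294308e-01, -4.57266232e-04],
       [ 3.76294575e-01,  9.26499656e-01, -8.83785514e-04],
       [ 9.10935477e-05, -9.90894145e-04, -9.99999505e-01]]), 'wrist_force': array([0.49896257, 0.35639048, 0.12702352]), 'wrist_torque': array([ 0.00421249, -0.01537392,  0.00080518]), 'finger_force': 0.0, 'gripper_width': 0.09386781688897575}
```

View pics/top0.png

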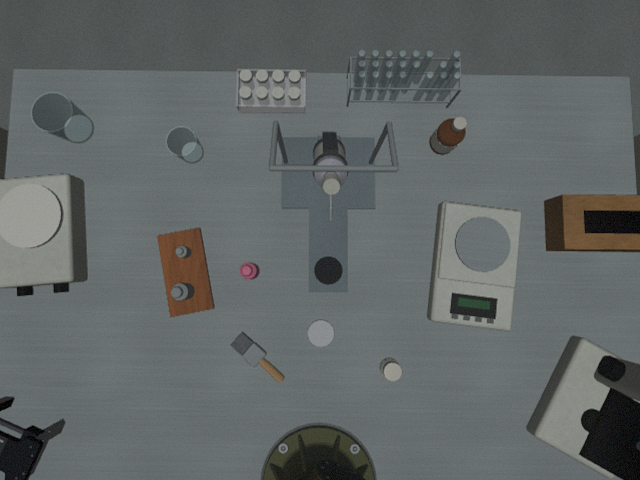

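View pics/side0.png

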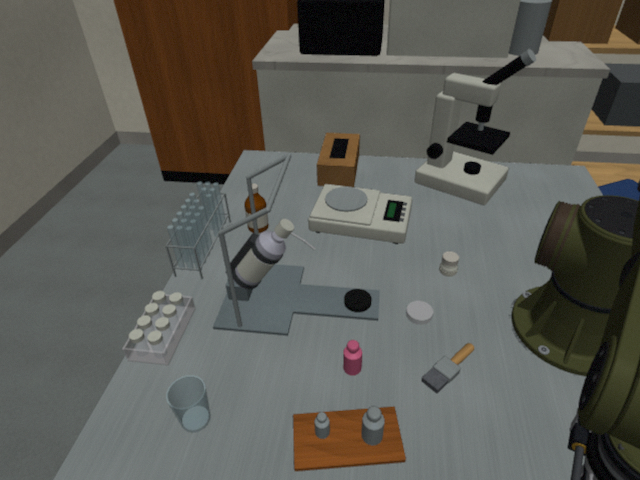

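Top view: the board is at about (186,272) with two steel weights on it, the larger near (180,291) and the smaller near (181,252). The pink look-alike is at (249,270). The pad is at (328,270), the cap at (331,186), the bar runs (272–396,168), and the balance pan is at (483,244). The white disc at (30,216) is another device. In the side view the large weight is at (373,425) and the small one at (322,425). The large one fits because it is the wider and taller of the two grey ones; next I'll confirm that in a crop.

```bash
cat > h.py <<'E'
from station import env
import numpy as np,cv2
def cam(n):
    c=env.get_calibration(n)
    if "R" in c: return c["K"],c["R"],c["t"]
    s=env.sense(); X=c["hand_eye"]; Rw=s["ee_rot"]@X[:3,:3]; p=s["ee_rot"]@X[:3,3]+s["eef_pos"]
    return c["K"],Rw.T,-Rw.T@p
def ray(C,u,v):
    K,R,t=C; d=R.T@np.linalg.inv(K)@[u,v,1.]; return -R.T@t,d/np.linalg.norm(d)
def plane(C,u,v,z):
    o,d=ray(C,u,v); return o+d*(z-o[2])/d[2]
def tri(rays):
    A=0;b=0
    for o,d in rays: P=np.eye(3)-np.outer(d,d);A=A+P;b=b+P@o
    x=np.linalg.solve(A,b); return x,[np.linalg.norm((np.eye(3)-np.outer(d,d))@(x-o)) for o,d in rays]
def cloud(C,d):
    K,R,t=C; v,u=np.mgrid[:480,:640]; P=np.stack([(u-K[0,2])/K[0,0]*d,(v-K[1,2])/K[1,1]*d,d],-1); return (P-t)@R
def blobs(m,a=60):
    n,l,s,c=cv2.connectedComponentsWithStats(m.astype(np.uint8)); return [(i,s[i],c[i].round(1)) for i in range(1,n) if s[i,4]>=a],l
E
python3 - <<'E'
from h import *
T=np.load("pics/top0.npz");S=np.load("pics/side0.npz")
CT,CS=cam("top"),cam("side")
a=cv2.resize(T["im"][215:325,150:270],None,fx=3.3,fy=3.3,interpolation=3); b=cv2.resize(S["im"][335:475,285:410],None,fx=2.6,fy=2.6,interpolation=3)
h=max(a.shape[0],b.shape[0]); o=np.zeros((h,a.shape[1]+b.shape[1],3),np.uint8);o[:a.shape[0],:a.shape[1]]=a;o[:b.shape[0],a.shape[1]:]=b
cv2.imwrite("pics/crop1.png",o[...,::-1])
for n,D,C in(("top",T,CT),("side",S,CS)):
    P=cloud(C,D["d"]);im=D["im"].astype(int);mx=im.max(-1)
    x,y,z=P[...,0],P[...,1],P[...,2]
    for nm,m in(("black",(mx<45)&(abs(z-.02)<.012)),("pan",(abs(z-.076)<.006)),("cap",(z>.19)&(z<.24)&(mx>140)),("bar",(z>.29)&(z<.36)),("wt",(z>.055)&(z<.11)&(y>.15)&(x>.3))):
        if nm!="black": m=m&(x>.25)
        bl,l=blobs(m&(x>.25),25)
        for i,s,c in bl:
            q=P[l==i]; print(n,nm,s,c,q.mean(0).round(4),"min",q.min(0).round(3),"max",q.max(0).round(3))
E
```

```text
top black [315 257  27  27 550] [327.9 270.1] [ 0.4704 -0.0163  0.02  ] min [ 0.441 -0.046  0.014] max [0.5   0.013 0.025]
top pan [ 41  99  29  32 168] [ 49.2 110.2] [0.8161 0.6066 0.0763] min [0.769 0.566 0.07 ] max [0.841 0.622 0.082]
top pan [ 56 107  26  30 101] [ 73.6 125.1] [0.7828 0.5506 0.0761] min [0.758 0.537 0.07 ] max [0.823 0.59  0.082]
top pan [168 128  26  20  84] [176.8 134.2] [0.765  0.3222 0.076 ] min [0.736 0.285 0.07 ] max [0.778 0.339 0.082]
top pan [437 131  20  16  55] [443.6 140.6] [ 0.7586 -0.2686  0.0753] min [ 0.747 -0.295  0.07 ] max [ 0.781 -0.255  0.082]
top pan [183 145  15  13  30] [190.9 152.6] [0.7238 0.2891 0.0766] min [0.714 0.276 0.07 ] max [0.741 0.307 0.082]
top pan [   0  174   72  112 4812] [ 33.2 225.9] [0.5578 0.6227 0.0762] min [0.43 0.54 0.07] max [0.674 0.705 0.082]
top pan [ 560  194   80   56 3631] [599.3 221.3] [ 0.5819 -0.6032  0.0796] min [ 0.522 -0.694  0.07 ] max [ 0.643 -0.523  0.082]
top pan [ 455  216   56   55 2394] [482.4 243.5] [ 0.5309 -0.3489  0.076 ] min [ 0.473 -0.41   0.07 ] max [ 0.591 -0.289  0.082]
top pan [241 265  
[... 3978 characters left out ...]
.335]
side wt [128 329  16  14 154] [135.6 335.2] [0.9088 0.1783 0.0609] min [0.896 0.162 0.055] max [0.925 0.192 0.065]
side wt [147 331  15  13 154] [153.9 337.1] [0.8691 0.1786 0.0612] min [0.855 0.163 0.055] max [0.885 0.191 0.066]
side wt [345 340  15  18 184] [351.9 348.3] [0.4673 0.1657 0.0701] min [0.454 0.151 0.055] max [0.482 0.176 0.081]
side wt [ 166  375   41   44 1028] [186.4 396.2] [0.747  0.3078 0.0757] min [0.712 0.273 0.055] max [0.78  0.342 0.093]
side wt [362 406  22  28 455] [372.6 420.2] [0.4202 0.3124 0.0743] min [0.402 0.292 0.055] max [0.438 0.326 0.093]
side wt [316 412  10  11  84] [320.7 417.3] [0.5078 0.3126 0.065 ] min [0.5   0.303 0.06 ] max [0.516 0.319 0.068]
```

View pics/crop1.png

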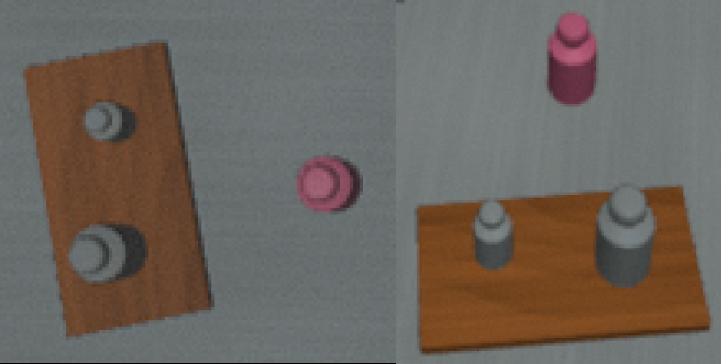

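The crop confirms it. The grey weight at lower left in the top view, knob at about (177,292), is clearly wider and taller than the grey one at (180,251), and the third one is pink. Next I refine the points by triangulation.

Run:
```python
from h import *
T=np.load("pics/top0.npz");S=np.load("pics/side0.npz")
CT,CS=cam("top"),cam("side"); R={}
n=np.array([-np.sin(np.radians(35)),0,np.cos(np.radians(35))])
for nm,D,C in(("top",T,CT),("side",S,CS)):
    P=cloud(C,D["d"]);x,y,z=np.moveaxis(P,-1,0);mx=D["im"].astype(int).max(-1)
    def box(x0,x1,y0,y1,z0,z1): return (x>x0)&(x<x1)&(y>y0)&(y<y1)&(z>z0)&(z<z1)
    h=P@n
    capm=box(.58,.66,-.05,.03,.19,.25); hc=h[capm]; top=capm&(h>np.percentile(hc,85)-.006)&(h<np.percentile(hc,85)+.006)
    for k,m in dict(knobL=box(.39,.46,.27,.35,.079,.1),knobS=box(.48,.54,.27,.35,.06,.075),pad=box(.43,.51,-.06,.03,.01,.03)&(mx<45),pan=box(.45,.61,-.43,-.27,.072,.084),cap=top).items():
        vv,uu=np.nonzero(m);e=(np.r_[uu.min()+uu.max(),vv.min()+vv.max()]/2); c=np.r_[uu.mean(),vv.mean()]
        R.setdefault(k,[]).append(ray(C,*c)); q=P[m]; print(nm,k,m.sum(),c.round(1),e,"med",np.median(q,0).round(4),"midext",((np.percentile(q,2,axis=0)+np.percentile(q,98,axis=0))/2).round(4),"zmax",np.percentile(q[:,2],95).round(4))
    b=P[box(.58,.66,-.13,.1,.315,.345)]; print(nm,"bar",len(b),b.mean(0).round(4),b.min(0).round(3),b.max(0).round(3),"yaw slope",np.polyfit(b[:,1],b[:,0],1).round(4))
    if nm=="top":
        m=(D["im"][...,0].astype(int)-D["im"][...,2]>25)
for k,v in R.items(): x,e=tri(v);print(k,x.round(4),np.round(e,4))
o=np.hstack([cv2.resize(T["im"][150:220,290:370],None,fx=4.5,fy=4.5,interpolation=3),cv2.resize(S["im"][205:275,245:325],None,fx=4.5,fy=4.5,interpolation=3)])
cv2.imwrite("pics/crop2.png",o[...,::-1])
```

```text
top knobL 115 [176.5 291.4] [176.5 291.5] med [0.4217 0.3039 0.0894] midext [0.4208 0.305  0.0873] zmax 0.0916
top knobS 50 [179.1 250.4] [179.5 250.5] med [0.5095 0.3091 0.0659] midext [0.5086 0.3095 0.065 ] zmax 0.0682
top pad 550 [327.9 270.1] [328. 270.] med [ 0.4705 -0.0163  0.0201] midext [ 0.4707 -0.0164  0.0198] zmax 0.0228
top pan 2375 [482.5 243.4] [482.5 243. ] med [ 0.5313 -0.349   0.076 ] midext [ 0.5311 -0.3489  0.0761] zmax 0.0787
top cap 246 [331.3 185.3] [331.5 185.5] med [ 0.6243 -0.0152  0.2228] midext [ 0.6239 -0.0151  0.2223] zmax 0.2302
top bar 923 [ 0.633  -0.0148  0.3305] [ 0.625 -0.12   0.315] [0.66  0.09  0.337] yaw slope [-0.0105  0.6329]
side knobL 187 [373.1 414.1] [373. 414.] med [0.4202 0.3098 0.0888] midext [0.4202 0.3076 0.0859] zmax 0.0913
side knobS 82 [320.7 417.2] [320.5 417. ] med [0.5079 0.3128 0.0655] midext [0.5083 0.3119 0.0642] zmax 0.0674
side pad 485 [357.3 300. ] [357.5 300. ] med [ 0.4692 -0.0114  0.0196] midext [ 0.4689 -0.0144  0.0174] zmax 0.0217
side pan 815 [345.4 198.9] [345.5 199. ] med [ 0.529  -0.3447  0.0754] midext [ 0.5295 -0.3471  0.0754] zmax 0.0779
side cap 151 [285.9 225.6] [286.  225.5] med [ 0.6225 -0.0114  0.2215] midext [ 0.6224 -0.0137  0.2219] zmax 0.2297
side bar 429 [0.6323 0.0019 0.3289] [ 0.624 -0.117  0.315] [0.659 0.091 0.335] yaw slope [-0.0069  0.6323]
knobL [0.4204 0.3059 0.0824] [0.0003 0.0003]
knobS [0.5087 0.3105 0.0616] [0.0004 0.0004]
pad [ 0.4699 -0.0164  0.0148] [0.0006 0.0006]
pan [ 0.5306 -0.3508  0.0711] [0.0007 0.0007]
cap [ 0.624  -0.0157  0.2191] [0.0007 0.0007]
```

View pics/crop2.png

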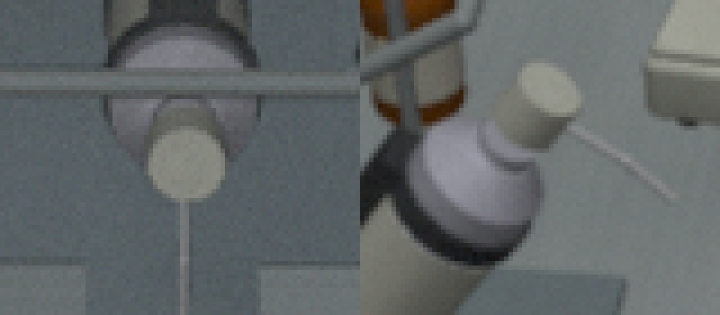

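The second crop shows the cap's disc centre at top (331,186) and side (288,225), which puts cap_top near (0.622,-0.0155,0.221). The stand's yaw is about 0.

```bash
cat > go.py <<'E'
# usage: go.py x y z tilt yaw : units left to a TCP target, in tool axes as they stand
import sys; from h import *; from scipy.spatial.transform import Rotation as Ro
a=[float(v) for v in sys.argv[1:]]; s=env.sense()
D=Ro.from_euler('z',a[4],degrees=True).as_matrix()@np.array([[-1,0,0],[0,1,0],[0,0,-1.]])@Ro.from_euler('y',-a[3],degrees=True).as_matrix()
E=s["ee_rot"]
print("shift now-axes",(E.T@(np.array(a[:3])-s["eef_pos"])/.03).round(2),"shift in final axes",(D.T@(np.array(a[:3])-s["eef_pos"])/.03).round(2),"turn",(Ro.from_matrix(E.T@D).as_rotvec(degrees=True)/6).round(2)," z-axis goal",D[:,2].round(3),"t",s["t"],"F",s["wrist_force"].round(1))
E
python3 go.py 0.421 0.305 0.33 0 0; python3 go.py 0.42 0.1 0.33 35 0
```

```text
shift now-axes [-9.18 -3.63  2.47] shift in final axes [-7.14 -6.82  2.47] turn [-0.01 -0.   -3.68]  z-axis goal [ 0.  0. -1.] t 0.1 F [0.5 0.4 0.1]
shift now-axes [-11.72  -9.97   2.48] shift in final axes [ -4.4  -13.65   6.1 ] turn [-1.13 -5.76 -3.57]  z-axis goal [ 0.574  0.    -0.819] t 0.1 F [0.5 0.4 0.1]
```

```bash
python3 -m jog '1 0 0 0 0 0 -0.92;1 0 0 0 0 0 -0.92;1 0 0 0 0 0 -0.92;1 0 0 0 0 0 -0.92' && python3 -m jog '1 -0.9 -0.85 0 0 0 0;1 -0.9 -0.85 0 0 0 0;1 -0.9 -0.85 0 0 0 0;1 -0.9 -0.85 0 0 0 0;1 -0.9 -0.85 0 0 0 0;1 -0.9 -0.85 0.3 0 0 0;1 -0.9 -0.85 0.5 0 0 0;1 -0.9 -0.85 0.5 0 0 0' && python3 -m jog '1 0 0 0.5 0 0 0;1 0 0 0.5 0 0 0;1 0 0 0 0 0 0'; python3 go.py 0.421 0.305 0.232 0 0
python3 - <<'E'
from h import *
C=cam("wrist"); im,d=env.get_image("wrist"); P=cloud(C,d);x,y,z=np.moveaxis(P,-1,0)
cv2.imwrite("pics/w1.png",im[...,::-1])
for k,(m) in dict(L=(x>.39)&(x<.46)&(y>.26)&(y<.35)&(z>.04)&(z<.1)).items():
    bl,l=blobs(m)
    for i,s,c in bl: q=P[l==i];print(s,c,q.min(0).round(4),q.max(0).round(4),((np.percentile(q,2,axis=0)+np.percentile(q,98,axis=0))/2).round(4))
E
```

```text
t: 0.43
eef_pos: [0.207, 0.5096, 0.4043]
ee_rot: [[-1.0, -0.004, -0.0], [-0.004, 1.0, -0.001], [0.0, -0.001, -1.0]]
wrist_force: [0.7, -0.7, 0.8]
gripper_width: 0.0943
finger_force: 0.0
t: 1.1
eef_pos: [0.4239, 0.3039, 0.3653]
ee_rot: [[-1.0, 0.0, 0.001], [0.0, 1.0, 0.0], [-0.001, 0.0, -1.0]]
wrist_force: [0.4, 0.5, 0.4]
gripper_width: 0.0942
finger_force: 0.0
t: 1.35
eef_pos: [0.4229, 0.3047, 0.3328]
ee_rot: [[-1.0, 0.002, -0.004], [0.002, 1.0, -0.003], [0.004, -0.003, -1.0]]
wrist_force: [-0.2, -0.2, -1.0]
gripper_width: 0.0943
finger_force: 0.0
shift now-axes [0.05 0.02 3.36] shift in final axes [0.06 0.01 3.36] turn [-0.02 -0.04 -0.02]  z-axis goal [ 0.  0. -1.] t 1.35 F [-0.2 -0.2 -1. ]
[ 295  211   50   56 2121] [318.9 237.9] [0.3996 0.2875 0.04  ] [0.4328 0.3249 0.0927] [0.4142 0.306  0.0678]
```

View pics/w1.png

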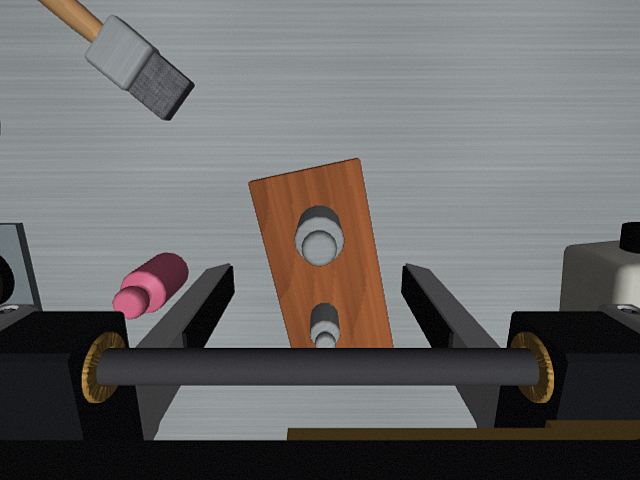

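The wrist view shows the large weight, top at (320,247), centred between the open fingers. The small weight at (325,325) lies clear in the finger-width direction. Next I go down, close and lift.

```bash
python3 -m jog '1 0.1 0 0.9 0 0 0;1 0 0 0.9 0 0 0;1 0 0 0.8 0 0 0;1 0 0 0.5 0 0 0;1 0 0 0.25 0 0 0;1 0 0 0 0 0 0' && python3 -m jog '0.3 0 0 0 0 0 0;0.3 0 0 0 0 0 0;0.3 0 0 0 0 0 0;0.3 0 0 0 0 0 0;0.3 0 0 0 0 0 0;0.3 0 0 0 0 0 0;0.3 0 0 0 0 0 0;0.3 0 0 0 0 0 0'; python3 go.py 0.419 0.305 0.232 0 0
```

```text
t: 1.9
eef_pos: [0.4197, 0.3058, 0.2347]
ee_rot: [[-1.0, -0.0, -0.001], [-0.0, 1.0, -0.001], [0.001, -0.001, -1.0]]
wrist_force: [-0.8, 0.9, 0.2]
gripper_width: 0.0941
finger_force: 0.0
t: 2.57
eef_pos: [0.4199, 0.3055, 0.2352]
ee_rot: [[-1.0, 0.0, 0.0], [0.0, 1.0, 0.0], [-0.0, 0.0, -1.0]]
wrist_force: [-0.5, -0.1, 0.2]
gripper_width: 0.0441
finger_force: 0.0
shift now-axes [ 0.03 -0.02  0.11] shift in final axes [ 0.03 -0.02  0.11] turn [ 0.  0. -0.]  z-axis goal [ 0.  0. -1.] t 2.5667 F [-0.5 -0.1  0.2]
```

```bash
python3 -m jog '0.3 0 0 0.1 0 0 0;0 0 0 0 0 0 0;0 0 0 0 0 0 0;0 0 0 0 0 0 0;0 0 0 0 0 0 0;0 0 0 0 0 0 0;0 0 0 0 0 0 0;0 0 0 0 0 0 0' && python3 -m jog '0 0 0 -0.2 0 0 0;0 0 0 -0.3 0 0 0;0 0 0 -0.5 0 0 0;0 0 0 -0.8 0 0 0;0 0 0 -0.8 0 0 0;0 0 0 -0.8 0 0 0;0 0 0 -0.4 0 0 0;0 0 0 0 0 0 0'; python3 go.py 0.469 -0.0163 0.345 0 0
```

```text
t: 3.23
eef_pos: [0.42, 0.3055, 0.2325]
ee_rot: [[-1.0, 0.0, 0.001], [0.0, 1.0, 0.0], [-0.001, 0.0, -1.0]]
wrist_force: [-0.9, -1.4, 6.3]
gripper_width: 0.0375
finger_force: 30.0
t: 3.9
eef_pos: [0.4199, 0.3056, 0.3492]
ee_rot: [[-1.0, 0.0, 0.004], [0.0, 1.0, 0.002], [-0.004, 0.002, -1.0]]
wrist_force: [0.3, 0.9, -4.7]
gripper_width: 0.0377
finger_force: 30.0
shift now-axes [ -1.64 -10.73   0.12] shift in final axes [ -1.64 -10.73   0.14] turn [ 0.02  0.04 -0.  ]  z-axis goal [ 0.  0. -1.] t 3.9 F [ 0.3  0.9 -4.7]
```

```bash
python3 -m jog '0 -0.1 -0.4 0 0 0 0;0 -0.2 -0.7 0 0 0 0;0 -0.2 -0.9 0 0 0 0;0 -0.2 -0.9 0 0 0 0;0 -0.2 -0.9 0 0 0 0;0 -0.2 -0.9 0 0 0 0;0 -0.2 -0.9 0 0 0 0;0 -0.2 -0.9 0 0 0 0' && python3 -m jog '0 -0.14 -0.9 0 0 0 0;0 0 -0.9 0 0 0 0;0 0 -0.9 0 0 0 0;0 0 -0.7 0 0 0 0;0 0 -0.5 0 0 0 0;0 0 -0.23 0 0 0 0;0 0 0 0 0 0 0;0 0 0 0 0 0 0'; python3 go.py 0.469 -0.0163 0.245 0 0
python3 - <<'E'
from h import *
C=cam("wrist"); im,d=env.get_image("wrist"); P=cloud(C,d);x,y,z=np.moveaxis(P,-1,0)
cv2.imwrite("pics/w2.png",im[...,::-1]); mx=im.max(-1)
for k,m in dict(pad=(mx<60)&(z>.012)&(z<.03)&(x>.38),wt=(z>.13)&(z<.23)&(x>.41)&(x<.52)&(abs(y+.016)<.02)).items():
    bl,l=blobs(m,150)
    for i,s,c in bl: q=P[l==i];print(k,s,c,q.min(0).round(4),q.max(0).round(4),((np.percentile(q,2,axis=0)+np.percentile(q,98,axis=0))/2).round(4))
im,d=env.get_image("side");C=cam("side");P=cloud(C,d);x,y,z=np.moveaxis(P,-1,0)
q=P[(x>.43)&(x<.52)&(abs(y+.016)<.03)&(z>.1)&(z<.16)];print("side wt",len(q),q.min(0),q.max(0),np.median(q,0))
E
```

```text
t: 4.57
eef_pos: [0.4645, 0.1085, 0.3448]
ee_rot: [[-1.0, 0.0, -0.002], [0.0, 1.0, -0.0], [0.002, -0.0, -1.0]]
wrist_force: [0.5, -0.6, -4.3]
gripper_width: 0.037
finger_force: 30.0
t: 5.23
eef_pos: [0.4688, -0.0134, 0.3455]
ee_rot: [[-1.0, 0.001, -0.001], [0.001, 1.0, 0.0], [0.001, 0.0, -1.0]]
wrist_force: [-0.4, 1.3, -4.5]
gripper_width: 0.0373
finger_force: 30.0
shift now-axes [-0.01 -0.1   3.35] shift in final axes [-0.01 -0.1   3.35] turn [ 0.   -0.01 -0.01]  z-axis goal [ 0.  0. -1.] t 5.2333 F [-0.4  1.3 -4.5]
pad [ 279  192   69   60 2872] [312.5 219.5] [ 0.4368 -0.0479  0.012 ] [0.4911 0.0147 0.0225] [ 0.4614 -0.0163  0.0201]
wt [ 245  238  109  110 8248] [307.3 297.7] [ 0.4478 -0.036   0.13  ] [0.4785 0.004  0.2283] [ 0.4609 -0.0163  0.1781]
side wt 154 [ 0.44966563 -0.01408526  0.12357805] [0.48546607 0.01290245 0.15938158] [0.46495725 0.00242735 0.13941841]
```

View pics/w2.png

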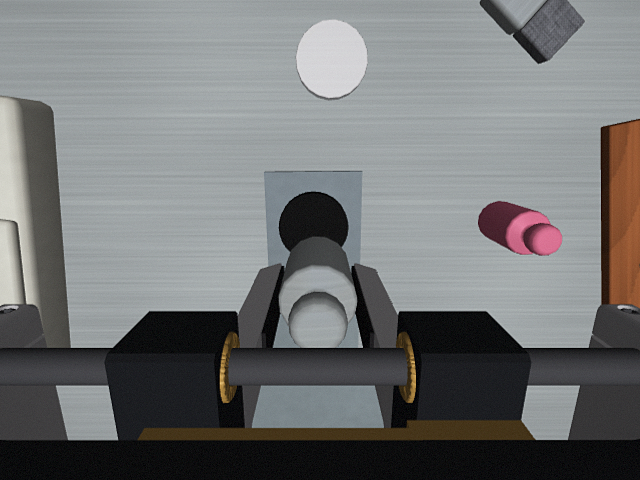

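The wrist view shows the pad at (313,225) below the upright weight at (318,280). Their y values agree and x is within about 2 mm, so I lower the weight.

```bash
python3 -m jog '0 -0.05 -0.05 0.3 0 0 0;0 0 0 0.6 0 0 0;0 0 0 0.7 0 0 0;0 0 0 0.7 0 0 0;0 0 0 0.5 0 0 0;0 0 0 0.3 0 0 0;0 0 0 0.15 0 0 0;0 0 0 0 0 0 0' && python3 -m jog '0 0 0 0.05 0 0 0;0 0 0 0.05 0 0 0;0 0 0 0 0 0 0'
```

```text
t: 6.0
eef_pos: [0.4704, -0.0147, 0.2479]
ee_rot: [[-1.0, -0.0, -0.001], [-0.0, 1.0, 0.0], [0.001, 0.0, -1.0]]
wrist_force: [-0.3, -0.6, -4.5]
gripper_width: 0.0372
finger_force: 30.0
t: 6.25
eef_pos: [0.4705, -0.0149, 0.2461]
ee_rot: [[-1.0, 0.0, 0.001], [0.0, 1.0, -0.0], [-0.001, -0.0, -1.0]]
wrist_force: [-0.3, -0.6, -4.6]
gripper_width: 0.0374
finger_force: 30.0
```

```bash
python3 -m jog '0 0 0 0.05 0 0 0;0 0 0 0.05 0 0 0;0 0 0 0 0 0 0' && python3 -m jog '0 0 0 0.04 0 0 0;0 0 0 0 0 0 0'&& python3 -m jog '0 0 0 0.04 0 0 0;0 0 0 0 0 0 0'
```

```text
t: 6.5
eef_pos: [0.4704, -0.015, 0.2425]
ee_rot: [[-1.0, 0.0, -0.0], [0.0, 1.0, 0.0], [0.0, 0.0, -1.0]]
wrist_force: [-0.3, -0.6, -4.7]
gripper_width: 0.0371
finger_force: 30.0
t: 6.67
eef_pos: [0.4704, -0.015, 0.2413]
ee_rot: [[-1.0, 0.0, -0.0], [0.0, 1.0, 0.0], [0.0, 0.0, -1.0]]
wrist_force: [-0.1, 0.0, -4.7]
gripper_width: 0.0373
finger_force: 30.0
t: 6.83
eef_pos: [0.4705, -0.015, 0.2405]
ee_rot: [[-1.0, 0.0, 0.0], [0.0, 1.0, -0.0], [-0.0, -0.0, -1.0]]
wrist_force: [-1.1, 0.5, -0.4]
gripper_width: 0.0376
finger_force: 30.0
```

Contact at 0.2405, as expected. Next I release it, rise straight up and check.

```bash
python3 -m jog '0.45 0 0 0 0 0 0;0.5 0 0 0 0 0 0;0.6 0 0 0 0 0 0;0.7 0 0 0 0 0 0;0.7 0 0 0 0 0 0;0.7 0 0 0 0 0 0' && python3 -m jog '0.7 0 0 -0.2 0 0 0;0.7 0 0 -0.4 0 0 0;0.7 0 0 -0.7 0 0 0;0.7 0 0 -0.9 0 0 0;0.7 0 0 -0.9 0 0 0;0.7 0 0 -0.9 0 0 0;0.7 0 0 -0.9 0 0 0;0.7 0 0 -0.5 0 0 0'
python3 - <<'E'
from h import *
for n in("top","side","wrist"):
    C=cam(n); im,d=env.get_image(n); P=cloud(C,d);x,y,z=np.moveaxis(P,-1,0)
    q=P[(abs(x-.47)<.04)&(abs(y+.016)<.04)&(z>.045)&(z<.11)]
    print(n,len(q)); 
    if len(q): print(q.min(0).round(4),q.max(0).round(4),np.median(q[q[:,2]>.09],0).round(4))
E
python3 go.py 0.468 -0.0155 0.437 35 0
```

```text
t: 7.33
eef_pos: [0.4705, -0.015, 0.2403]
ee_rot: [[-1.0, 0.0, 0.0], [0.0, 1.0, -0.0], [-0.0, -0.0, -1.0]]
wrist_force: [-0.1, -0.5, -0.1]
gripper_width: 0.0655
finger_force: 0.0
t: 8.0
eef_pos: [0.4703, -0.0149, 0.4058]
ee_rot: [[-1.0, 0.0, 0.004], [0.0, 1.0, -0.0], [-0.004, -0.0, -1.0]]
wrist_force: [-0.4, -0.3, 0.1]
gripper_width: 0.0658
finger_force: 0.0
top 0
side 348
[ 0.4521 -0.0277  0.0451] [0.4894 0.0082 0.0997] [ 0.4697 -0.0097  0.0961]
wrist 1368
[ 0.45   -0.0326  0.0452] [0.4873 0.004  0.1008] [ 0.4673 -0.0147  0.0977]
shift now-axes [ 0.07 -0.02 -1.13] shift in final axes [-0.59 -0.02 -0.97] turn [-0.   -5.81 -0.  ]  z-axis goal [ 0.574  0.    -0.819] t 8.15 F [-0.2 -0.1  0.1]
```

The weight stands upright at about (0.4695,-0.015). Next I close the fingers, rise and tilt 35°.

```bash
python3 -m jog '0 0 0 -0.6 0 0 0;0 0 0 -0.5 -0 -0.5 0;0 0 0 0 0 -0.9 0;0 0 0 0 0 -0.95 0;0 0 0 0 0 -0.95 0;0 0 0 0 0 -0.95 0;0 0 0 0 0 -0.95 0;0 0 0 0 0 -0.6 0' && python3 -m jog '0 0 0 0 0 0 0;0 0 0 0 0 0 0;0 0 0 0 0 0 0'
python3 go.py 0.4907 -0.0155 0.4085 35 0
python3 - <<'E'
from h import *
print(env.get_calibration("wrist")["hand_eye"][:3,3])
n=np.array([-np.sin(np.radians(35)),0,np.cos(np.radians(35))])
for k in("side","wrist"):
    C=cam(k); im,d=env.get_image(k); cv2.imwrite(f"pics/{k}3.png",im[...,::-1])
    np.savez(f"pics/{k}3.npz",im=im,d=d)
E
```

```text
t: 8.82
eef_pos: [0.4703, -0.015, 0.4351]
ee_rot: [[-0.817, 0.001, 0.577], [0.001, 1.0, -0.001], [-0.577, -0.0, -0.817]]
wrist_force: [0.4, 0.1, 0.8]
gripper_width: 0.0158
finger_force: 0.0
t: 9.07
eef_pos: [0.4705, -0.015, 0.4351]
ee_rot: [[-0.822, 0.0, 0.569], [0.0, 1.0, -0.0], [-0.569, -0.0, -0.822]]
wrist_force: [0.1, -0.6, 0.5]
gripper_width: 0.0005
finger_force: 0.0
shift now-axes [-0.05 -0.02  1.11] shift in final axes [-0.04 -0.02  1.11] turn [-0.   -0.05 -0.  ]  z-axis goal [ 0.574  0.    -0.819] t 9.0667 F [ 0.1 -0.6  0.5]
[0.07354437 0.00082456 0.0193695 ]
```

View pics/wrist3.png

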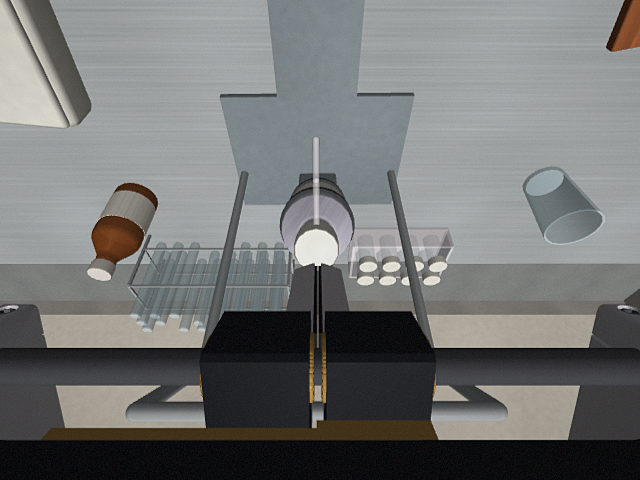

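The wrist view shows the closed fingertips at (318,265) lined up with the white cap at (317,245), and the bar behind the body at (130–505,410). Next I measure the cap's offset in the tool frame.

Run:
```python
from h import *
D=np.load("pics/wrist3.npz");im,d=D["im"],D["d"];s=env.sense();C=cam("wrist")
P=(cloud(C,d)-s["eef_pos"])@s["ee_rot"]
m=np.zeros(d.shape,bool);m[215:272,285:350]=1
m&=(im.min(-1)>150)&(P[...,2]>.2)&(P[...,2]<.28)
bl,l=blobs(m,30)
for i,st,c in bl:
    q=P[l==i];print(st,c,"min",q.min(0).round(4),"max",q.max(0).round(4),"med",np.median(q,0).round(4))
# disc from the far edge (+x side) : top-face points
q=P[m];zt=np.median(q[:,2]);t=q[abs(q[:,2]-zt)<.004];print(len(t),zt,t.min(0).round(4),t.max(0).round(4))
D=np.load("pics/side3.npz");P=(cloud(cam("side"),D["d"])-s["eef_pos"])@s["ee_rot"];m=(abs(P[...,0])<.03)&(abs(P[...,1])<.03)&(P[...,2]>.25)&(P[...,2]<.275)
q=P[m];print("side",len(q),np.percentile(q,2,axis=0).round(4),np.percentile(q,98,axis=0).round(4),np.median(q,0).round(4))
```

```text
[314 215   5  10  45] [316. 219.] min [ 0.0148 -0.0017  0.2702] max [0.0222 0.0013 0.2735] med [ 1.91e-02 -2.00e-04  2.72e-01]
[ 295  229   43   37 1283] [316. 248.] min [-0.014  -0.0157  0.2577] max [0.0143 0.0153 0.2624] med [-4.000e-04 -2.000e-04  2.601e-01]
1283 0.26016716883702884 [-0.014  -0.0157  0.2577] [0.0143 0.0153 0.2624]
side 219 [-0.0185 -0.0139  0.2596] [0.0257 0.0172 0.2745] [-0.003   0.0056  0.2625]
```

Well aligned. The gap is 61 mm.

```bash
python3 -m jog '0 -0.05 0 0.4 0 0 0;0 0 0 0.6 0 0 0;0 0 0 0.4 0 0 0;0 0 0 0.3 0 0 0;0 0 0 0.1 0 0 0;0 0 0 0 0 0 0' && python3 -m jog '0 0 0 0.1 0 0 0;0 0 0 0.1 0 0 0;0 0 0 0.1 0 0 0;0 0 0 0 0 0 0' && python3 go.py 0.511 -0.0155 0.3758 35 0
```

```text
t: 9.67
eef_pos: [0.5027, -0.0149, 0.3912]
ee_rot: [[-0.822, 0.0, 0.57], [0.0, 1.0, -0.0], [-0.57, 0.0, -0.822]]
wrist_force: [-0.5, -0.2, -0.7]
gripper_width: 0.0005
finger_force: 0.0
t: 10.0
eef_pos: [0.5078, -0.015, 0.3845]
ee_rot: [[-0.821, 0.001, 0.571], [0.0, 1.0, -0.0], [-0.571, -0.0, -0.821]]
wrist_force: [-0.4, -0.7, 2.3]
gripper_width: 0.0005
finger_force: 1.2
shift now-axes [ 0.08 -0.02  0.3 ] shift in final axes [ 0.08 -0.02  0.3 ] turn [-0.   -0.02 -0.  ]  z-axis goal [ 0.574  0.    -0.819] t 10.0 F [-0.4 -0.7  2.3]
```

Contact, about 2.3 N. I press on in 2–3 mm steps.

```bash
python3 -m jog '0 0 0 0.1 0 0 0;0 0 0 0.08 0 0 0;0 0 0 0 0 0 0' && python3 -m jog '0 0 0 0.07 0 0 0;0 0 0 0 0 0 0' && python3 -m jog '0 0 0 0.07 0 0 0;0 0 0 0 0 0 0'
```

```text
t: 10.25
eef_pos: [0.5109, -0.015, 0.38]
ee_rot: [[-0.821, 0.0, 0.571], [0.0, 1.0, -0.0], [-0.571, -0.0, -0.821]]
wrist_force: [-1.6, 0.3, 4.5]
gripper_width: 0.0003
finger_force: 2.3
t: 10.42
eef_pos: [0.5121, -0.015, 0.3783]
ee_rot: [[-0.821, 0.0, 0.571], [0.0, 1.0, -0.0], [-0.571, -0.0, -0.821]]
wrist_force: [-2.4, 0.4, 6.1]
gripper_width: 0.0004
finger_force: 2.7
t: 10.58
eef_pos: [0.5129, -0.0149, 0.3775]
ee_rot: [[-0.821, 0.0, 0.571], [0.0, 1.0, -0.0], [-0.571, -0.0, -0.821]]
wrist_force: [-15.4, 1.5, 15.0]
gripper_width: 0.0004
finger_force: 10.6
```

Hard stop at about 20 N, so the cap is fully down. I hold briefly, then back out along the axis.

```bash
python3 -m jog '0 0 0 0 0 0 0;0 0 0 -0.2 0 0 0;0 0 0 -0.3 0 0 0;0 0 0 -0.4 0 0 0;0 0 0 -0.6 0 0 0;0 0 0 -0.6 0 0 0;0 0 0 -0.3 0 0 0;0 0 0 0 0 0 0' && python3 -m jog '0.7 0 0 0 0 0.5 0;0.7 0 0 0 0 0.9 0;0.7 0 0 0 0 0.95 0;0.7 0 0 0 0 0.95 0;0.7 0 0 0 0 0.95 0;0.7 0 0 0 0 0.95 0;0.7 0 0 0 0 0.6 0;0.7 0 0 0 0 0 0'
python3 - <<'E'
from h import *
for n in("side","wrist"):
    C=cam(n); im,d=env.get_image(n); P=cloud(C,d);x,y,z=np.moveaxis(P,-1,0)
    q=P[(abs(x-.47)<.04)&(abs(y+.016)<.04)&(z>.045)&(z<.11)]
    print(n,len(q),q.min(0).round(4),q.max(0).round(4),np.median(q[q[:,2]>.09],0).round(4))
    if n=="side": q=P[(im.min(-1)>110)&(abs(x-.62)<.03)&(abs(y+.016)<.03)&(z>.2)&(z<.24)];print("cap",len(q),np.median(q,0).round(4))
E
python3 go.py 0.4700 -0.015 0.2405 0 0
```

```text
t: 11.25
eef_pos: [0.4714, -0.0149, 0.4371]
ee_rot: [[-0.82, 0.0, 0.573], [0.0, 1.0, -0.001], [-0.573, -0.0, -0.82]]
wrist_force: [0.3, -0.7, -0.2]
gripper_width: 0.0008
finger_force: 0.0
t: 11.92
eef_pos: [0.4726, -0.015, 0.4344]
ee_rot: [[-1.0, 0.0, -0.005], [0.0, 1.0, 0.0], [0.005, 0.0, -1.0]]
wrist_force: [-0.6, 0.3, -0.8]
gripper_width: 0.0504
finger_force: 0.0
side 347 [ 0.4521 -0.0293  0.0451] [0.4893 0.0066 0.1007] [ 0.4701 -0.0096  0.0963]
cap 194 [ 0.6281 -0.0098  0.2205]
wrist 1145 [ 0.4501 -0.0329  0.0451] [0.4872 0.0038 0.1004] [ 0.4677 -0.0145  0.0978]
shift now-axes [ 0.08 -0.    6.47] shift in final axes [ 0.08 -0.    6.47] turn [ 0.    0.01 -0.  ]  z-axis goal [ 0.  0. -1.] t 12.0167 F [ 0.2 -0.2  0.2]
```

```bash
python3 -m jog '0.8 0.08 0 0.5 0 0 0;0.8 0 0 0.9 0 0 0;0.8 0 0 1 0 0 0;0.8 0 0 1 0 0 0;0.8 0 0 1 0 0 0;0.8 0 0 0.9 0 0 0;0.8 0 0 0.7 0 0 0;0.8 0 0 0.3 0 0 0' && python3 -m jog '0.8 0 0 0.15 0 0 0;0.8 0 0 0 0 0 0;0.8 0 0 0 0 0 0' && python3 go.py 0.47 -0.015 0.2405 0 0
```

```text
t: 12.68
eef_pos: [0.4689, -0.0149, 0.2439]
ee_rot: [[-1.0, 0.001, -0.002], [0.001, 1.0, 0.0], [0.002, 0.0, -1.0]]
wrist_force: [0.1, 0.7, 0.2]
gripper_width: 0.0754
finger_force: 0.0
t: 12.93
eef_pos: [0.4699, -0.015, 0.2431]
ee_rot: [[-1.0, 0.0, 0.002], [0.0, 1.0, -0.0], [-0.002, -0.0, -1.0]]
wrist_force: [0.7, 0.6, 0.4]
gripper_width: 0.0752
finger_force: 0.0
shift now-axes [-0.   -0.    0.09] shift in final axes [-0.   -0.    0.09] turn [-0.    0.02 -0.  ]  z-axis goal [ 0.  0. -1.] t 12.9333 F [0.7 0.6 0.4]
```

```bash
python3 -m jog '0.5 0 0 0.08 0 0 0;0.4 0 0 0 0 0 0;0.3 0 0 0 0 0 0;0 0 0 0 0 0 0;0 0 0 0 0 0 0;0 0 0 0 0 0 0;0 0 0 0 0 0 0;0 0 0 0 0 0 0' && python3 -m jog '0 0 0 0 0 0 0;0 0 0 -0.2 0 0 0;0 0 0 -0.4 0 0 0;0 0 0 -0.8 0 0 0;0 0 0 -0.9 0 0 0;0 0 0 -0.9 0 0 0;0 0 0 -0.5 0 0 0;0 0 0 0 0 0 0' && python3 go.py 0.5305 -0.3485 0.345 0 0
```

```text
t: 13.6
eef_pos: [0.4697, -0.015, 0.2399]
ee_rot: [[-1.0, 0.0, 0.0], [0.0, 1.0, -0.0], [-0.0, -0.0, -1.0]]
wrist_force: [-1.7, -0.6, 2.2]
gripper_width: 0.0373
finger_force: 30.0
t: 14.27
eef_pos: [0.4698, -0.0149, 0.3537]
ee_rot: [[-1.0, 0.0, 0.005], [0.0, 1.0, -0.0], [-0.005, -0.0, -1.0]]
wrist_force: [0.7, 0.2, -4.1]
gripper_width: 0.037
finger_force: 30.0
shift now-axes [ -2.03 -11.12   0.3 ] shift in final axes [ -2.02 -11.12   0.29] turn [-0.    0.04 -0.  ]  z-axis goal [ 0.  0. -1.] t 14.2667 F [ 0.7  0.2 -4.1]
```

```bash
python3 -m jog '0 0 -0.4 0 0 0 0;0 0 -0.7 0 0 0 0;0 0 -0.9 0 0 0 0;0 0 -0.9 0 0 0 0;0 0 -0.9 0 0 0 0;0 -0.2 -0.9 0 0 0 0;0 -0.4 -0.9 0 0 0 0;0 -0.4 -0.9 0 0 0 0' && python3 -m jog '0 -0.4 -0.9 0 0 0 0;0 -0.4 -0.9 0 0 0 0;0 -0.2 -0.9 0 0 0 0;0 0 -0.8 0 0 0 0;0 0 -0.6 0 0 0 0;0 0 -0.4 0 0 0 0;0 0 -0.12 0 0 0 0;0 0 0 0 0 0 0' && python3 go.py 0.5305 -0.3485 0.2965 0 0
python3 - <<'E'
from h import *
C=cam("wrist"); im,d=env.get_image("wrist"); P=cloud(C,d);x,y,z=np.moveaxis(P,-1,0)
cv2.imwrite("pics/w4.png",im[...,::-1])
for k,m in dict(pan=(abs(z-.076)<.004)&(abs(x-.53)<.09)&(abs(y+.35)<.09),wt=(z>.13)&(z<.24)&(abs(x-.53)<.03)&(abs(y+.35)<.025)).items():
    bl,l=blobs(m,150)
    for i,s,c in bl: q=P[l==i];print(k,s,c,q.min(0).round(4),q.max(0).round(4))
E
```

```text
t: 14.93
eef_pos: [0.4994, -0.2113, 0.3491]
ee_rot: [[-1.0, 0.001, -0.002], [0.001, 1.0, 0.001], [0.002, 0.001, -1.0]]
wrist_force: [1.1, 0.5, -4.6]
gripper_width: 0.0369
finger_force: 30.0
t: 15.6
eef_pos: [0.5293, -0.3488, 0.3495]
ee_rot: [[-1.0, 0.001, -0.001], [0.001, 1.0, 0.001], [0.001, 0.001, -1.0]]
wrist_force: [-0.0, -1.0, -4.6]
gripper_width: 0.037
finger_force: 30.0
shift now-axes [-0.04  0.01  1.77] shift in final axes [-0.04  0.01  1.77] turn [ 0.01 -0.01 -0.01]  z-axis goal [ 0.  0. -1.] t 15.6 F [-0.  -1.  -4.6]
pan [  238   164   156   119 12206] [314.7 218.1] [ 0.4691 -0.4089  0.0721] [ 0.561  -0.2899  0.0791]
wt [  239   238   150   110 10568] [312.5 301. ] [ 0.5092 -0.375   0.1312] [ 0.5389 -0.325   0.2325]
```

View pics/w4.png

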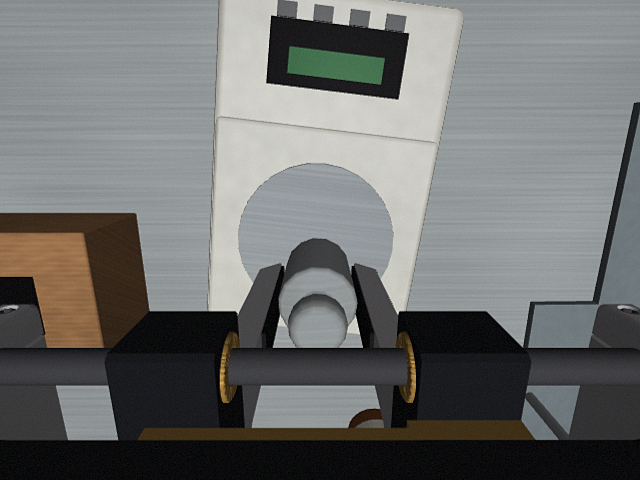

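The wrist view shows the weight upright over the pan, whose centre is at about (315,235). By depth the offsets are within about 2 mm, so I lower it gently.

```bash
python3 -m jog '0 0 0 0.3 0 0 0;0 0 0 0.5 0 0 0;0 0 0 0.4 0 0 0;0 0 0 0.2 0 0 0;0 0 0 0.1 0 0 0;0 0 0 0 0 0 0;0 0 0 0 0 0 0' && python3 -m jog '0 0 0 0.05 0 0 0;0 0 0 0.05 0 0 0;0 0 0 0 0 0 0' && python3 -m jog '0 0 0 0.04 0 0 0;0 0 0 0 0 0 0'
```

```text
t: 16.23
eef_pos: [0.5296, -0.3485, 0.3061]
ee_rot: [[-1.0, 0.0, 0.0], [0.0, 1.0, -0.0], [-0.0, -0.0, -1.0]]
wrist_force: [-1.0, 0.1, -4.6]
gripper_width: 0.037
finger_force: 30.0
t: 16.48
eef_pos: [0.5294, -0.3486, 0.3027]
ee_rot: [[-1.0, 0.0, 0.0], [0.0, 1.0, -0.0], [-0.0, -0.0, -1.0]]
wrist_force: [0.6, 0.2, -4.7]
gripper_width: 0.0373
finger_force: 30.0
t: 16.65
eef_pos: [0.5295, -0.3486, 0.3014]
ee_rot: [[-1.0, 0.0, -0.0], [0.0, 1.0, 0.0], [0.0, 0.0, -1.0]]
wrist_force: [-0.6, -0.7, -5.2]
gripper_width: 0.0371
finger_force: 30.0
```

```bash
python3 -m jog '0 0 0 0.06 0 0 0;0 0 0 0.04 0 0 0;0 0 0 0 0 0 0' && python3 -m jog '0 0 0 0.04 0 0 0;0 0 0 0 0 0 0;0 0 0 0 0 0 0'
```

```text
t: 16.9
eef_pos: [0.5294, -0.3485, 0.2981]
ee_rot: [[-1.0, 0.0, -0.0], [0.0, 1.0, 0.0], [0.0, 0.0, -1.0]]
wrist_force: [-0.8, -0.6, -4.5]
gripper_width: 0.0375
finger_force: 30.0
t: 17.15
eef_pos: [0.5295, -0.3486, 0.2973]
ee_rot: [[-1.0, 0.0, -0.0], [0.0, 1.0, 0.0], [0.0, 0.0, -1.0]]
wrist_force: [1.0, 0.0, -4.8]
gripper_width: 0.0372
finger_force: 30.0
```

```bash
python3 -m jog '0 0 0 0.04 0 0 0;0 0 0 0 0 0 0;0 0 0 0 0 0 0'
```

```text
t: 17.4
eef_pos: [0.5295, -0.3486, 0.296]
ee_rot: [[-1.0, 0.0, -0.0], [0.0, 1.0, 0.0], [0.0, 0.0, -1.0]]
wrist_force: [-0.1, 0.1, -5.2]
gripper_width: 0.0375
finger_force: 30.0
```

```bash
python3 -m jog '0 0 0 0.03 0 0 0;0 0 0 0 0 0 0;0 0 0 0 0 0 0'
```

```text
t: 17.65
eef_pos: [0.5295, -0.3485, 0.2959]
ee_rot: [[-1.0, 0.0, 0.0], [0.0, 1.0, -0.0], [-0.0, -0.0, -1.0]]
wrist_force: [-3.2, 2.0, 4.7]
gripper_width: 0.0373
finger_force: 30.0
```

Contact. I release it, rise and check.

```bash
python3 -m jog '0.45 0 0 0 0 0 0;0.5 0 0 0 0 0 0;0.6 0 0 0 0 0 0;0.75 0 0 0 0 0 0;0.75 0 0 0 0 0 0;0.75 0 0 0 0 0 0' && python3 -m jog '0.75 0 0 -0.2 0 0 0;0.75 0 0 -0.4 0 0 0;0.75 0 0 -0.7 0 0 0;0.75 0 0 -0.9 0 0 0;0.75 0 0 -0.9 0 0 0;0.75 0 0 -0.5 0 0 0;0.75 0 0 0 0 0 0;0.75 0 0 0 0 0 0'
python3 - <<'E'
from h import *
for n in("side","wrist"):
    C=cam(n); im,d=env.get_image(n); P=cloud(C,d);x,y,z=np.moveaxis(P,-1,0)
    q=P[(abs(x-.53)<.04)&(abs(y+.35)<.04)&(z>.09)&(z<.165)]
    print(n,len(q),q.min(0).round(4),q.max(0).round(4),np.median(q[q[:,2]>.145],0).round(4))
    if n=="side":
        cv2.imwrite("pics/side5.png",im[...,::-1])
        q=P[(abs(x-.508)<.03)&(abs(y-.31)<.03)&(z>.06)&(z<.075)];print("small",np.median(q,0).round(4))
E
```

```text
t: 18.15
eef_pos: [0.5295, -0.3486, 0.2952]
ee_rot: [[-1.0, 0.0, 0.0], [0.0, 1.0, -0.0], [-0.0, -0.0, -1.0]]
wrist_force: [0.3, 0.5, -0.3]
gripper_width: 0.0689
finger_force: 0.0
t: 18.82
eef_pos: [0.5293, -0.3484, 0.4043]
ee_rot: [[-1.0, 0.0, 0.002], [0.0, 1.0, -0.001], [-0.002, -0.001, -1.0]]
wrist_force: [0.2, 0.5, -0.7]
gripper_width: 0.0703
finger_force: 0.0
side 291 [ 0.511  -0.3577  0.0901] [ 0.5476 -0.3246  0.1558] [ 0.5295 -0.3423  0.1517]
small [0.508  0.3132 0.0659]
wrist 2145 [ 0.5098 -0.3662  0.0901] [ 0.5435 -0.3293  0.156 ] [ 0.5268 -0.3479  0.1538]
```

View pics/side5.png

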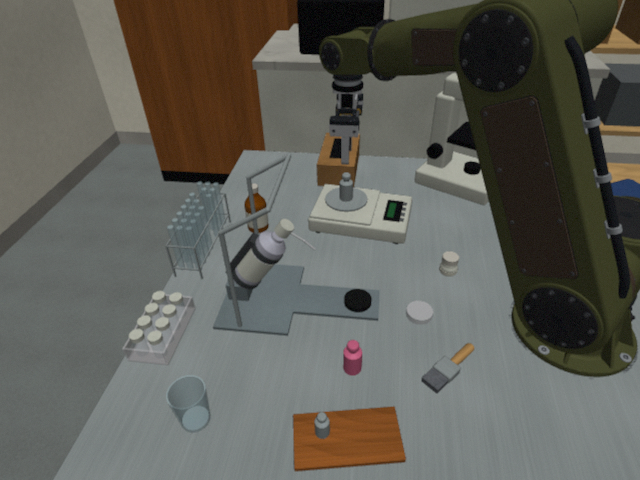

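The side view shows the weight upright mid-pan at (346,188), the small weight unmoved at (322,425), the cap up at (287,226), and the gripper clear of everything.

```bash
python3 -c "from station import env; print(env.job_done())"
```

```text
the job is handed in; nothing more can be done
None
```

The job is handed in: the large weight stood on the pad, took one full puff from the duster and now stands upright and released in the middle of the balance's pan, with the cap back up and the small weight unmoved; no verdict was returned.

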